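# Pin the tube rack to the shaker tray

## Robot

A 6-joint arm with a two-finger parallel gripper is mounted at the origin on the work surface. World frame = base frame: x ahead of the robot, y to its left, z up, the work surface at z = 0. Lengths are in m, angles in degrees, forces in N, time in s.
With the tool pointing down it reaches from about 0.25 to 0.725 m from the base axis. Payload 4 kg.
Tool frame: the origin (TCP) lies at the very end of the fingers, on their centre line; the grasp point (between the pads) lies 19 mm behind it; z points along the fingers, y is the line along which they close (so a half turn about z gives the same grasp; the last joint's range is limited). The gripper opens to 85 mm and grips with 20 to 120 N. Pads are 22 mm wide; open, the fingers measure 114 mm over their backs; the gripper's body (76 mm by 85 mm) begins 54 mm behind the grasp point. The pads swing forward as they close: fully open they stand 13 mm farther back than shut.
Start: joints at [-72.995, 13.785, 0.286, 76.501, 0, 90], TCP at [0.146, -0.478, 0.231] pointing down, gripper open.
Joint ranges: [-155.79, 155.79], [-60.16, 107.12], [-62.33, 73.08], [-114, 123.19], [-81.49, 82.49], [-180, 180]. Speed limits (degrees/s): [159.86, 159.86, 180, 180, 180, 180].

## Interface

Orientations are given as [roll, pitch, yaw] about the fixed x, y, z axes, in that order (R = Rz(yaw) Ry(pitch) Rx(roll)).
In Python, from station import robot, get_image, camera_info, search_frame, cut_out gives the robot as it stands.
- The arm moves only by the tool arm_command, never from a script. Its argument "plan" is a list of rows, each a list of 5 numbers: the shift along the tool's x, y, z in cm, then the turn about the tool's z in rad, then the gripper command: -1 is shut, 1 is fully open, values between are in proportion. In form: [[tx, ty, tz, yaw, claw], ...]. A call has 1 to 10 rows; each row shifts and turns the commanded pose from where the row before left it, along the tool's axes as they then stand; what a row does not reach is not made up. A row lasts 1/8 s, in which the tool goes at most 62.5 mm and 10.7 degrees, less where a joint would pass 70% of its speed; a pose out of reach is approached as far as the arm can. A call with a gripper value outside its range is refused whole. The fingers move at their own pace and stop on an object; "squeeze" is the grip in N (left out, the last holds). Time passes only in rows, so rows that do not move let the fingers close. It gives the time, the measured TCP pose, the force, the opening and the grip force at its end, in the units of the state.
- robot.get_state(): the state, without advancing time (a new reading comes with each control period).
- get_image(name): name is "scene" or "side" or "wrist"; returns the picture (480x640x3 uint8, red, green, blue); there is no depth.
- camera_info(name): a dict with "fx", "fy", "cx", "cy" (pixels), "camera_from_world" (4x4, takes a point from world to camera coordinates); the wrist camera has in their place "T_tool_cam" (4x4, takes a point from camera to tool coordinates, whose origin is the TCP and whose axes are the flange's). Camera axes: x right, y up, looking along -z (the intrinsics and any distortion apply to the point x, -y, -z); pixel columns grow to the right and rows downward; lengths in m; the calibration is good to about 2 mm. A picture is of the moment at which its call begins: read the wrist's pose just before it. camera_info takes no time and is no camera call.
- robot.hand_in(): hands the job in; it is judged then, once.
Trained networks look in the newest picture that a camera, given by its name, has taken for a name from the list of things; names that differ only in an ending like _2 or _b are one class to them, and where a whole thing is asked for, a point or a joint stands for the part that bears it (a point fixed in the world has none). Each returns a list of dicts, best first, with "confidence" (0 to 1); they miss things now and then, are a little off and sometimes report something else, mostly with a low value. They report only what shows in the picture. A call takes as long as a camera call. They do not tell look-alikes from the thing itself.
- search_frame(camera, thing): "at" ([row, column] in pixels, amid what is visible of it).
- cut_out(camera, thing): "pixels" (480x640 bool, what is visible of it) and "at" ([row, column] in pixels, amid what is visible of it).
The state is a dict: "clock": time; "joint_pos": joint angles; "joint_velocities": joint speeds; "joint_torque": joint torques, N m; "tool_pos": TCP position; "orientation": TCP orientation; "force": force on the tool from outside, world axes, zero at the start; "torque": the same for the moment, N m; "finger_gap": opening from 0.0 (shut) to 1.0 (fully open); "gripper_force": force on a finger pad.
Only numpy, scipy, OpenCV 4.12 (cv2) and the standard library are available. Lean on these libraries where they do the work, as an engineer would, in place of code of your own. Each camera call takes 0.05 s, during which the arm holds its last target. There are 200 camera calls.

## Task

The green tube rack sits on the shaker tray but is not locked yet. Take the longer of the two knobbed lock pins out of the pin holder and put it down through the hole in the rack's end tab and the steel lug beneath, fully home so that its collar rests on the tab, then let go. Leave the short pin in the holder and the rack in its place.

Things in the scene. Friction and masses are not known exactly. Their poses are not given: they have to be found in the camera images.
- long_pin: The pin to use, upright in a socket of the holder. Steel shank 12 mm thick, 55 mm long, nose tapering to 6 mm; then a collar 36 mm wide, 5 mm thick; then a round metal knob 26 mm wide, 35 mm tall. Origin: tip of the nose, z up the pin; collar underside at z = 55, knob from 60 to 95 mm. Tip starts 6 mm above the bench; lift 30 mm to clear the socket; may lean 5 degrees. About 90 g.
- short_pin: Pin to leave alone: same knob, collar and thickness, but shank 34 mm long, so it stands 21 mm lower. Origin: tip of the nose, z up. Both stand 85 mm apart on the centre line of the holder, a low green block 80 x 170 mm, 32 mm high, that stays put; sockets 14 mm wide, 26 mm deep. Either pin may be in either socket.
- rack_hole (a point): Centre of the hole's mouth on the top face of the green rack's end tab (50 x 50 x 16 mm, top 135 mm above bench, 24 mm hole straight through). z up, y along the rack away from its body, x across. The body starts 61 mm towards -y, 84 mm wide, 200 long; its tube caps rise 14 mm above the tab. Rack loose, about 0.7 kg, between guides. A pin fully home has its collar on this face.
- lug_hole (a point): Centre of the hole's mouth on top of the steel lug (50 x 50 x 43.5 mm, 24 mm hole, open down to the tray 43.5 mm below), fixed to the shaker's aluminium tray right under the rack's tab, in line with its hole. z up, y along the rack as for rack_hole. The shaker does not move.
Mind the look-alikes: they are no part of the job. Leave any orange or purple look-alike of the long_pin alone.

How it is judged (in metres and radians):
At the end, for the whole second after the job is handed in: Long pin at rest, upright within 10 degrees, tip within 12 mm of the lug hole's axis, at least 47 mm below the tab's top (collar within 8 mm of it) and 30 mm into the lug; tab still over the lug (hole mouths within 26 mm; 16.5 mm in place); short pin within 20 mm of its start (horizontal distance between long_pin and lug_hole below 0.012 m and z of long_pin in the frame of rack_hole below -0.047 m and z of long_pin in the frame of lug_hole below -0.03 m and angle between long_pin's own z axis and vertical below 0.175 rad and distance between rack_hole and lug_hole below 0.026 m and linear speed of long_pin below 0.02 m/s and distance of short_pin from where it was at the start of the episode below 0.02 m); the robot touches nothing.
It fails at once if the short pin is pulled out of the holder (distance of short_pin from where it was at the start of the episode above 0.026 m).
It also fails if it takes over 37 s, if anything falls off the work surface, if the arm or the gripper's body presses on something with over 40 N, if the wrist force passes 120 N, or if a joint passes its speed limit or range.

## Working session

There is one attempt and no reset: what is moved stays moved. The work goes in short steps, Python scripts to look and compute and a tool call to move; the robot and the scene stay as the last step left them, time stands still between calls to the robot, and variables do not carry over. Pictures are saved under pics/ and viewed, at most 10 in all, crops included, and the job is handed in when it is done.

Besides the shell and the picture viewer there is one more tool, called after "Call:" by a JSON object that holds its "api" and its "payload", one argument or row to a line. arm_command: Moves the arm, as the interface text tells. Its arguments: {"type":"object","properties":{"plan":{"type":"array"},"squeeze":{"type":"number"}},"required":["plan"]}

```bash
mkdir -p pics; ls
cat > h.py <<'E'
import numpy as np, cv2, json
from station import robot, get_image, camera_info, search_frame, cut_out
from scipy.spatial.transform import Rotation as R
def cam(name, st=None):
    c=camera_info(name)
    if 'camera_from_world' in c: M=np.array(c['camera_from_world'])
    else:
        st=st or robot.get_state()
        T=np.eye(4);T[:3,:3]=R.from_euler('xyz',st['orientation'],degrees=True).as_matrix();T[:3,3]=st['tool_pos']
        M=np.linalg.inv(T@np.array(c['T_tool_cam']))
    return c,M
def proj(C,p):
    c,M=C;q=M[:3,:3]@np.array(p)+M[:3,3]
    return np.array([c['cy']+c['fy']*(-q[1])/(-q[2]), c['cx']+c['fx']*q[0]/(-q[2])])
def ray(C,rc):
    c,M=C;d=np.array([(rc[1]-c['cx'])/c['fx'],-(rc[0]-c['cy'])/c['fy'],-1.])
    Rm=M[:3,:3];return -Rm.T@M[:3,3], Rm.T@d/np.linalg.norm(d)
def tri(rs):
    A=sum(np.eye(3)-np.outer(d,d) for o,d in rs);b=sum((np.eye(3)-np.outer(d,d))@o for o,d in rs)
    p=np.linalg.solve(A,b);return p,[np.linalg.norm((np.eye(3)-np.outer(d,d))@(p-o)) for o,d in rs]
def atz(r,z): o,d=r;return o+d*(z-o[2])/d[2]
def save(img,n): cv2.imwrite('pics/'+n+'.png',img[:,:,::-1])
E
python3 - <<'E'
from h import *
ims=[]
for n in ['scene','side','wrist']:
    im=get_image(n);save(im,n+'0')
    print(n,{k:v for k,v in camera_info(n).items() if k not in('camera_from_world',)})
    for t in ['long_pin','short_pin','rack_hole','lug_hole']:
        try: print(n,t,[(np.round(d['at']).tolist(),round(d['confidence'],2)) for d in search_frame(n,t)])
        except Exception as e: print(t,e)
print(robot.get_state())
E
```

```text
pics
scene {'fx': 593.6317250817925, 'fy': 593.6317250817925, 'cx': 314.7215970215047, 'cy': 238.83954032034785}
scene long_pin [([218.0, 354.0], 0.97), ([223.0, 278.0], 0.66), ([185.0, 314.0], 0.57)]
scene short_pin [([213.0, 393.0], 0.73)]
scene rack_hole [([390.0, 194.0], 0.6)]
scene lug_hole [([413.0, 244.0], 0.64)]
side {'fx': 457.6408624181222, 'fy': 457.6408624181222, 'cx': 315.0683469422727, 'cy': 229.74628185458766}
side long_pin [([360.0, 371.0], 0.88), ([278.0, 390.0], 0.7), ([292.0, 302.0], 0.57)]
side short_pin [([339.0, 256.0], 0.85)]
side rack_hole [([106.0, 361.0], 0.68)]
side lug_hole [([149.0, 357.0], 0.62)]
wrist {'fx': 367.68255185568427, 'fy': 367.68255185568427, 'cx': 324.6962524651946, 'cy': 235.43121894205154, 'T_tool_cam': array([[ 1.77773163e-03,  9.50678622e-01,  3.10172528e-01,
         7.90350941e-02],
       [ 9.99998368e-01, -1.79024466e-03, -2.44320153e-04,
        -5.69459623e-04],
       [ 3.23014766e-04,  3.10172456e-01, -9.50680253e-01,
        -1.42444925e-01],
       [ 0.00000000e+00,  0.00000000e+00,  0.00000000e+00,
         1.00000000e+00]])}
wrist long_pin []
wrist short_pin []
wrist rack_hole []
wrist lug_hole []
{'clock': 0.75, 'joint_pos': array([-7.29969343e+01,  1.37811684e+01,  2.86680762e-01,  7.65011258e+01,
        4.99115944e-04,  8.99999381e+01]), 'joint_velocities': array([ 0.1685371 ,  0.05291681,  0.0553371 , -0.01784526,  0.04128457,
        0.0960063 ]), 'joint_torque': array([-7.05347193e-04, -3.72120452e+01,  2.52667040e+01,  9.81629782e-04,
        7.00796221e-06,  3.33583337e-06]), 'tool_pos': array([ 0.14621493, -0.47814693,  0.23134443]), 'orientation': array([ 1.79995614e+02, -4.99111203e-04,  1.70031276e+01]), 'force': array([ 0.21894462,  0.33765247, -0.19943017]), 'torque': array([-0.04068944,  0.01526327,  0.03729862]), 'gripper_force': 0.0, 'finger_gap': 0.9991140044706621}
```

View pics/scene0.png

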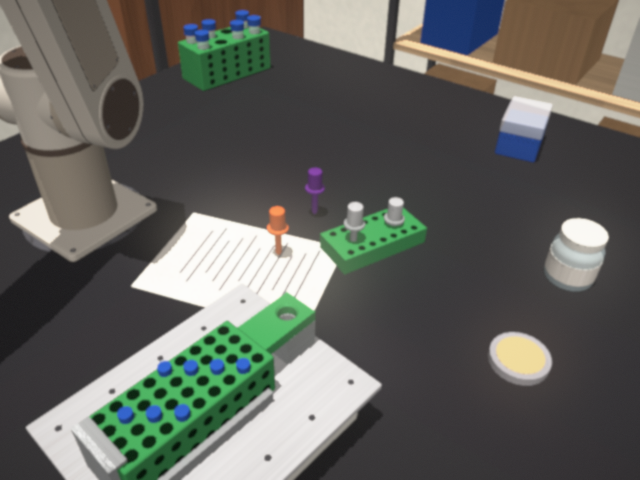

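View pics/side0.png

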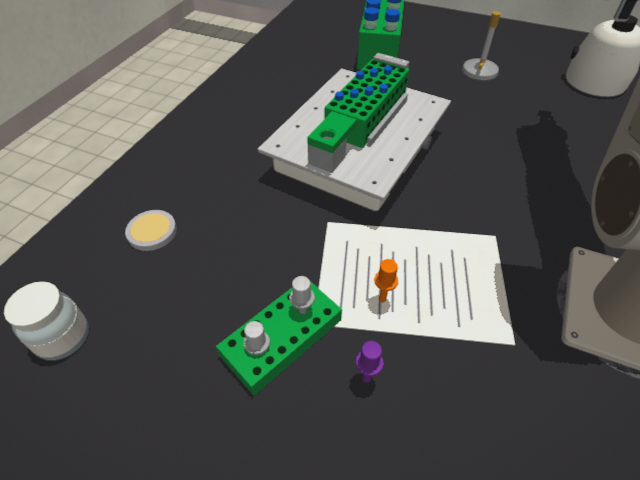

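Scene: look-alikes for the long pin are the steel pins at (218,354) (long: shank shows) and (213,393) (short: collar sits low), orange at (223,278) and purple at (185,314). In the side view these are long at (292,302), short at (339,256), orange at (278,390) and purple at (360,371). The hole is at (314,288) in scene and (134,328) in side. I choose the steel pin at scene (218,354) and will check it in one crop.

Run:
```python
from h import *
def crop(n,r,c,h,w,s):
    im=cv2.imread(f'pics/{n}0.png')[r:r+h,c:c+w];return cv2.resize(im,None,fx=s,fy=s,interpolation=cv2.INTER_CUBIC)
a=np.hstack([crop('scene',190,330,60,80,5),crop('side',270,230,60,80,5)[:, :]])
b=np.hstack([crop('scene',290,250,60,80,5),crop('side',110,290,60,80,5)])
a=a[:300];b=b[:300]
cv2.imwrite('pics/crop1.png',np.vstack([a,b]))
S,D=cam('scene'),cam('side')
def p(x,y):
    q,e=tri([ray(S,x),ray(D,y)]);print(np.round(q,4),np.round(e,4));return q
p([218,354],[292,302]);p([213,393],[339,256]);p([223,278],[278,390]);p([185,314],[360,371]);p([314,288],[134,328])
for n in ['scene','side']:
  for t in ['long_pin','short_pin']:
    for d in cut_out(n,t):
      m=d['pixels'];r,c=np.nonzero(m);print(n,t,np.round(d['at']),r.min(),r.max(),c.min(),c.max(),[(k,c[r==k].min(),c[r==k].max()) for k in range(r.min(),r.max()+1,4)])
```

```text
[0.4584 0.2127 0.0756] [0.0007 0.0007]
[0.4898 0.2925 0.0524] [0.0005 0.0005]
[0.3557 0.1348 0.0657] [0.0033 0.0033]
[0.3369 0.264  0.0631] [0.0011 0.0011]
[ 0.5385 -0.0635  0.1318] [0.0025 0.0025]
scene long_pin [412. 245.] 284 479 26 380 [(284, np.int64(239), np.int64(244)), (288, np.int64(234), np.int64(249)), (292, np.int64(227), np.int64(254)), (296, np.int64(220), np.int64(260)), (300, np.int64(214), np.int64(267)), (304, np.int64(208), np.int64(268)), (308, np.int64(203), np.int64(263)), (312, np.int64(197), np.int64(257)), (316, np.int64(191), np.int64(292)), (320, np.int64(184), np.int64(245)), (324, np.int64(178), np.int64(314)), (328, np.int64(172), np.int64(314)), (332, np.int64(167), np.int64(314)), (336, np.int64(162), np.int64(315)), (340, np.int64(156), np.int64(320)), (344, np.int64(149), np.int64(326)), (348, np.int64(143), np.int64(332)), (352, np.int64(137), np.int64(338)), (356, np.int64(131), np.int64(344)), (360, np.int64(124), np.int64(349)), (364, np.int64(118), np.int64(355)), (368, np.int64(111), np.int64(360)), (372, np.int64(106), np.int64(366)), (376, np
[... 4333 characters left out ...]
37, np.int64(269), np.int64(431)), (141, np.int64(265), np.int64(430)), (145, np.int64(260), np.int64(429)), (149, np.int64(258), np.int64(419)), (153, np.int64(262), np.int64(417)), (157, np.int64(272), np.int64(414)), (161, np.int64(274), np.int64(411)), (165, np.int64(274), np.int64(408)), (169, np.int64(275), np.int64(405)), (173, np.int64(282), np.int64(402)), (177, np.int64(292), np.int64(400)), (181, np.int64(303), np.int64(397)), (185, np.int64(314), np.int64(394)), (189, np.int64(323), np.int64(392)), (193, np.int64(332), np.int64(389)), (197, np.int64(342), np.int64(386)), (201, np.int64(352), np.int64(384)), (205, np.int64(363), np.int64(381)), (209, np.int64(373), np.int64(378))]
```

View pics/crop1.png

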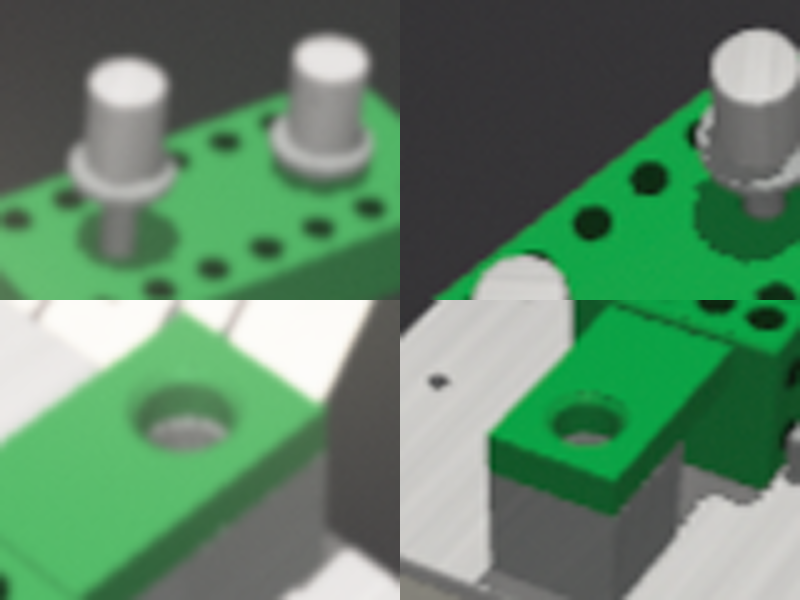

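The crop confirms it: the long steel pin has its shank visible below the collar, at scene (207,355) for the knob top. The short pin is at (202,396). The hole mouth is at scene (314,287) and side (134,328).

Run:
```python
from h import *
S,D=cam('scene'),cam('side')
def p(n,x,y):
    q,e=tri([ray(S,x),ray(D,y)]);print(n,np.round(q,4),np.round(e,4));return q
k=p('ltop',[206.3,355],[282.7,301.1]);p('hole',[313.3,286.9],[133.3,327.6])
p('short',[202,395.8],[326,254.5])
for n,c,x in [('S far',S,[291.7,285.4]),('S right',S,[310.7,314.2]),('D left',D,[137.2,307.8]),('D near',D,[146.2,332.8]),('D crL',D,[110.8,333.8]),('D crR',D,[119.5,355.8]),('hS',S,[313.3,286.9]),('hD',D,[133.3,327.6])]:
    print(n,np.round(atz(ray(c,x),.135),4))
s=robot.get_state();Rm=R.from_euler('xyz',s['orientation'],degrees=True).as_matrix()
print('delta tool cm to 15cm above top',Rm.T@(k+[0,0,.10]-s['tool_pos'])*100)
```

```text
ltop [0.4586 0.2133 0.0995] [0.0006 0.0006]
hole [ 0.5384 -0.0641  0.1332] [0.0015 0.0015]
short [0.4927 0.2887 0.0796] [0.0012 0.0012]
S far [ 0.5156 -0.0364  0.135 ]
S right [ 0.5653 -0.0407  0.135 ]
D left [ 0.5631 -0.0396  0.135 ]
D near [ 0.5148 -0.0343  0.135 ]
D crL [ 0.5518 -0.128   0.135 ]
D crR [ 0.506  -0.1191  0.135 ]
hS [ 0.5409 -0.0648  0.135 ]
hD [ 0.5363 -0.0629  0.135 ]
delta tool cm to 15cm above top [ 50.09453134 -56.98688865   3.18248715]
```

Call:
{"api": "arm_command", "payload": {
  "plan": [
    [2.5,-2.85,0,0,1],
    [2.5,-2.85,0,0,1],
    [2.5,-2.85,0,0,1],
    [2.5,-2.85,0,0,1],
    [2.5,-2.85,0,0,1],
    [2.5,-2.85,0,0,1],
    [2.5,-2.85,0,0,1],
    [2.5,-2.85,0,0,1],
    [2.5,-2.85,0,0,1],
    [2.5,-2.85,0,0,1]
  ]
}}

```text
clock: 2.2
tool_pos: [0.3024, -0.1314, 0.2316]
orientation: [180.0, -0.0, 17.0]
force: [1.0, -0.1, 0.7]
finger_gap: 0.998
gripper_force: 0.0
```

Call:
{"api": "arm_command", "payload": {
  "plan": [
    [2.5,-2.85,0.3,0,1],
    [2.5,-2.85,0.3,0,1],
    [2.5,-2.85,0.3,0,1],
    [2.5,-2.85,0.3,0,1],
    [2.5,-2.85,0.3,0,1],
    [2.5,-2.85,0.3,0,1],
    [2.5,-2.85,0.3,0,1],
    [2.5,-2.85,0.3,0,1],
    [2.5,-2.85,0.3,0,1],
    [2.5,-2.85,0.3,0,1]
  ]
}}

```text
clock: 3.45
tool_pos: [0.4689, 0.1795, 0.2019]
orientation: [-178.3, 0.0, 20.0]
force: [0.0, -0.3, 1.0]
finger_gap: 0.999
gripper_force: 0.0
```

Call:
{"api": "arm_command", "payload": {
  "plan": [
    [0,0,0,-0.17,1],
    [0,0,0,-0.17,1],
    [0,0,0,-0.17,1],
    [0,0,0,-0.17,1],
    [0,0,0,-0.17,1],
    [0,0,0,0,1],
    [0,0,0,0,1]
  ]
}}

```text
clock: 4.32
tool_pos: [0.4683, 0.1786, 0.202]
orientation: [-178.9, -1.3, 68.4]
force: [0.3, 0.4, -0.1]
finger_gap: 1.002
gripper_force: 0.0
```

```bash
cat > look.py <<'E'
from h import *
import sys
s=robot.get_state();im=get_image('wrist');save(im,sys.argv[1]);W=cam('wrist',s)
print(s['clock'],np.round(s['tool_pos'],4),np.round(s['orientation'],2))
for t in sys.argv[2:]:
    for d in cut_out('wrist',t): print(t,round(d['confidence'],2),np.round(d['at']),[(v.min(),v.max()) for v in np.nonzero(d['pixels'])])
E
python3 look.py w1 long_pin short_pin; python3 -c "
from h import *;W=cam('wrist');print(proj(W,[.4586,.2133,.0995]))"
```

```text
4.325 [0.4683 0.1786 0.202 ] [-178.86   -1.27   68.45]
long_pin 0.79 [315. 228.] [(np.int64(284), np.int64(349)), (np.int64(214), np.int64(251))]
long_pin 0.7 [185. 128.] [(np.int64(160), np.int64(207)), (np.int64(92), np.int64(169))]
long_pin 0.58 [186. 302.] [(np.int64(165), np.int64(214)), (np.int64(277), np.int64(322))]
short_pin 0.68 [ 74. 303.] [(np.int64(45), np.int64(97)), (np.int64(279), np.int64(325))]
[197.75895221 296.91227883]
```

View pics/w1.png

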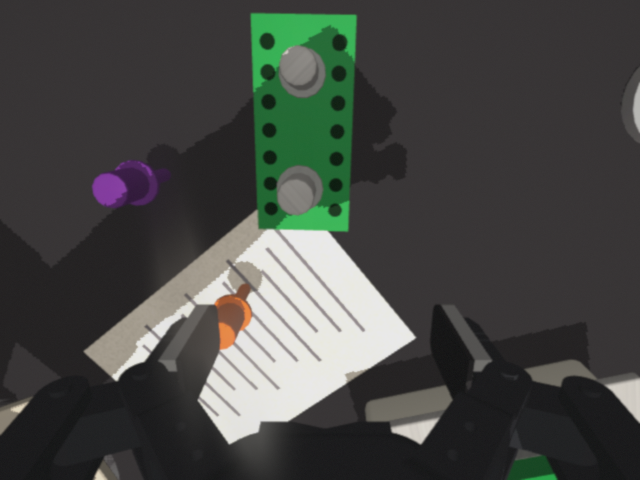

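Wrist view: long pin knob top at about (198,297), which matches the prediction of (198,297). The short pin is farther up at (68,300), with orange at (325,228) and purple at (188,110), both clear of the approach.

```bash
cat > go.py <<'E'
from h import *
import sys
s=robot.get_state();Rm=R.from_euler('xyz',s['orientation'],degrees=True).as_matrix()
print(np.round(s['tool_pos'],4),np.round(s['orientation'],2),'cm:',np.round(Rm.T@(np.array([float(v) for v in sys.argv[1:4]])-s['tool_pos'])*100,2))
E
python3 go.py .4586 .2133 .13; python3 go.py .4586 .2133 .072
```

```text
[0.4683 0.1786 0.202 ] [-178.85   -1.28   68.52] cm: [ 2.71 -2.03  7.3 ]
[0.4683 0.1786 0.202 ] [-178.85   -1.28   68.52] cm: [ 2.58 -1.91 13.1 ]
```

Call:
{"api": "arm_command", "payload": {
  "plan": [
    [0.7,-0.5,1,0,1],
    [0.7,-0.5,1.3,0,1],
    [0.7,-0.5,1.3,0,1],
    [0.6,-0.5,1.3,0,1],
    [0,0,1.2,0,1],
    [0,0,1.2,0,1],
    [0,0,0,0,1],
    [0,0,0,0,1]
  ]
}}

```text
clock: 5.48
tool_pos: [0.4592, 0.2129, 0.1303]
orientation: [-178.9, -1.3, 68.6]
force: [-0.3, 0.7, 0.7]
finger_gap: 1.003
gripper_force: 0.0
```

```bash
python3 look.py w2 long_pin short_pin; python3 go.py .4586 .2133 .072;python3 -c "
from h import *;W=cam('wrist');print(proj(W,[.4586,.2133,.0995]),proj(W,[.4586,.2133,.066]))"
```

```text
5.475 [0.4592 0.2129 0.1303] [-178.88   -1.3    68.55]
long_pin 0.7 [260. 326.] [(np.int64(227), np.int64(299)), (np.int64(296), np.int64(354))]
long_pin 0.69 [250. 105.] [(np.int64(217), np.int64(287)), (np.int64(58), np.int64(162))]
long_pin 0.57 [397. 235.] [(np.int64(349), np.int64(443)), (np.int64(211), np.int64(261))]
short_pin 0.83 [111. 329.] [(np.int64(77), np.int64(138)), (np.int64(300), np.int64(358))]
[0.4593 0.2131 0.1306] [-178.91   -1.33   68.56] cm: [-0.14  0.03  5.86]
[279.41475218 325.71634395] [257.09485283 326.61604041]
```

View pics/w2.png

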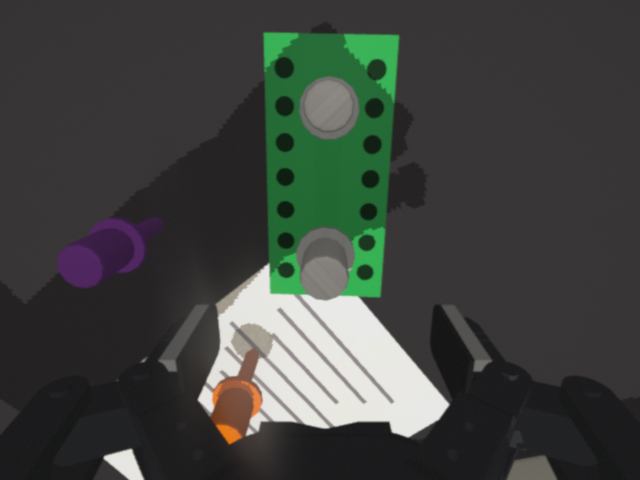

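The knob top is at (275,325), about 2 mm ahead of the prediction. The short pin is at (105,329), and the fingers straddle the long pin freely. I go straight down.

Call:
{"api": "arm_command", "payload": {
  "plan": [
    [0,0,1,0,1],
    [0,0,1,0,1],
    [0,0,1,0,1],
    [0,0,1,0,1],
    [0,0,1,0,1],
    [0,0,0.8,0,1],
    [0,0,0,0,1],
    [0,0,0,0,0]
  ]
}}

```text
clock: 6.62
tool_pos: [0.4584, 0.2148, 0.0723]
orientation: [-178.9, -1.3, 68.6]
force: [-0.3, 0.3, -0.1]
finger_gap: 0.819
gripper_force: 0.0
```

Call:
{"api": "arm_command", "payload": {
  "plan": [
    [0,0,0,0,-0.3],
    [0,0,0,0,-1],
    [0,0,0,0,-1],
    [0,0,0,0,-1],
    [0,0,0,0,-1],
    [0,0,0,0,-1]
  ],
  "squeeze": 50
}}

```text
clock: 7.38
tool_pos: [0.4586, 0.2149, 0.0725]
orientation: [-178.9, -1.3, 68.6]
force: [0.3, 0.4, 4.8]
finger_gap: 0.288
gripper_force: 48.9
```

Call:
{"api": "arm_command", "payload": {
  "plan": [
    [0,0,-1,0,-1],
    [0,0,-1,0,-1],
    [0,0,-1,0,-1],
    [0,0,-1,0,-1],
    [0,0,-2.5,0,-1],
    [0,0,-2.5,0,-1],
    [0,0,-2.5,0,-1],
    [0,0,-2.5,0,-1],
    [0,0,-2,0,-1],
    [0,0,0,0,-1]
  ]
}}

```text
clock: 8.62
tool_pos: [0.4608, 0.2106, 0.2339]
orientation: [-179.0, -1.4, 68.6]
force: [0.1, 0.1, -0.9]
finger_gap: 0.285
gripper_force: 49.3
```

Call:
{"api": "arm_command", "payload": {
  "plan": [
    [0,0,0,-0.1,-1],
    [0,0,0,-0.1,-1],
    [0,0,0,-0.05,-1],
    [0,0,0,0,-1],
    [0,0,0,0,-1]
  ]
}}

```text
clock: 9.25
tool_pos: [0.4595, 0.2101, 0.2314]
orientation: [-179.1, -1.5, 82.9]
force: [0.4, 0.2, -0.9]
finger_gap: 0.289
gripper_force: 49.3
```

```bash
python3 go.py .5384 -.0641 .235
```

```text
[0.4595 0.2101 0.2314] [-179.15   -1.48   82.87] cm: [-26.21  11.22  -1.21]
```

Call:
{"api": "arm_command", "payload": {
  "plan": [
    [-2.3,1.1,-0.2,0,-1],
    [-2.3,1.1,-0.2,0,-1],
    [-2.3,1.1,-0.2,0,-1],
    [-2.3,1.1,-0.1,0,-1],
    [-2.3,1.1,-0.1,0,-1],
    [-2.3,1.1,-0.1,0,-1],
    [-2.3,1.1,-0.1,0,-1],
    [-2.3,1.1,-0.1,0,-1],
    [-2.3,1.1,0,0,-1],
    [-2.3,1.1,0,0,-1]
  ]
}}

```text
clock: 10.5
tool_pos: [0.5409, -0.0326, 0.2351]
orientation: [-179.2, -1.5, 82.9]
force: [0.8, 0.0, -1.6]
finger_gap: 0.292
gripper_force: 49.3
```

Call:
{"api": "arm_command", "payload": {
  "plan": [
    [-1.5,0.1,0,0,-1],
    [-1.0,0,0,0,-1],
    [-0.7,0,0,0,-1],
    [0,0,0,0,-1],
    [0,0,0,0,-1]
  ]
}}

```text
clock: 11.12
tool_pos: [0.5378, -0.0632, 0.2347]
orientation: [-179.2, -1.5, 82.9]
force: [0.6, -0.1, -0.7]
finger_gap: 0.287
gripper_force: 49.3
```

```bash
python3 go.py .5384 -.0641 .235; python3 look.py w3 rack_hole
python3 - <<'E'
from h import *
a=get_image('scene');b=get_image('side')
def crop(im,r,c): return cv2.resize(im[r:r+120,c:c+80],None,fx=5,fy=5,interpolation=cv2.INTER_CUBIC)
save(np.hstack([crop(a,220,245),crop(b,50,285)]),'c3')
W=cam('wrist');S,D=cam('scene'),cam('side')
print(proj(W,[.5384,-.0641,.135]),proj(W,[.5384,-.0641,.119]))
E
```

```text
[ 0.5378 -0.0632  0.2347] [-179.22   -1.53   82.94] cm: [-0.08  0.08 -0.04]
11.125 [ 0.5378 -0.0632  0.2347] [-179.22   -1.53   82.94]
rack_hole 0.72 [373. 328.] [(np.int64(199), np.int64(427)), (np.int64(282), np.int64(376))]
[241.55114212 328.50710723] [235.03009335 328.58440668]
```

View pics/w3.png

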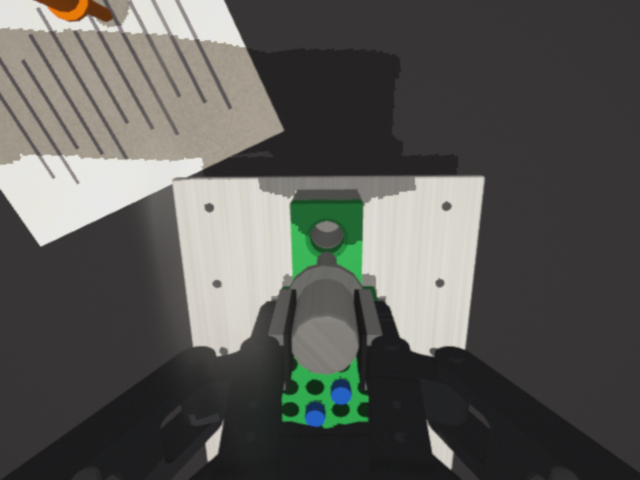

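View pics/c3.png

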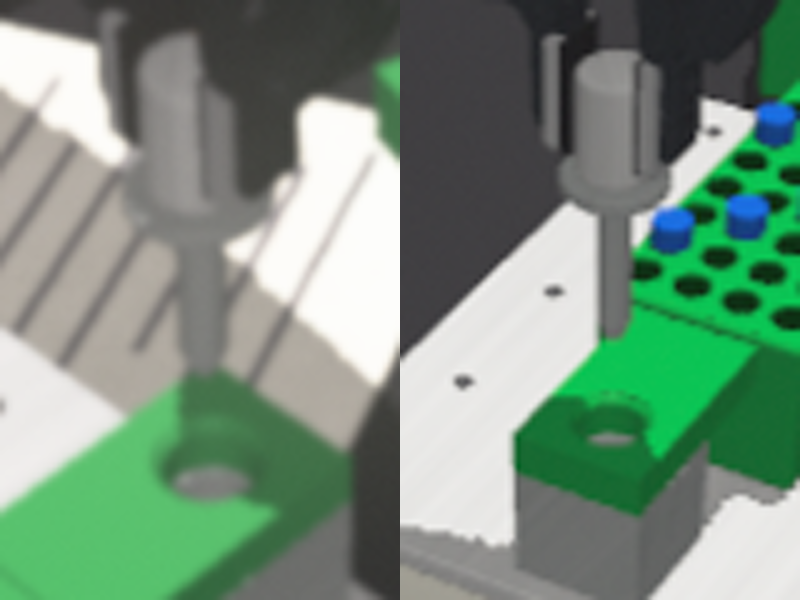

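Run:
```python
from h import *
S,D=cam('scene'),cam('side');W=cam('wrist')
def p(n,x,y):
    a=[220+x[0]/5-.4,245+x[1]/5-.4];b=[50+y[0]/5-.4,285+(y[1]-400)/5-.4]
    q,e=tri([ray(S,a),ray(D,b)]);print(n,np.round(q,4),np.round(e,4));return q
t=p('tip',[370,203],[336,612]);c=p('collar',[200,198],[184,614]);h=p('hole',[466,210],[422,611])
print('lean deg',np.degrees(np.arctan2((c-t)[:2],(c-t)[2])))
print('hole by wrist',atz(ray(W,[236,327]),.135),'nose by wrist at z',atz(ray(W,[257,326.5]),.168))
s=robot.get_state();Rm=R.from_euler('xyz',s['orientation'],degrees=True).as_matrix();print((Rm.T@(h-t))*100)
print('tip in tool',Rm.T@(t-s['tool_pos']))
```

```text
tip [ 0.5384 -0.064   0.1673] [0.0001 0.0001]
collar [ 0.5389 -0.0649  0.2234] [0.0003 0.0003]
hole [ 0.5383 -0.063   0.1328] [0.0005 0.0005]
lean deg [ 0.53061073 -0.88418773]
hole by wrist [ 0.53783752 -0.05997531  0.135     ] nose by wrist at z [ 0.53736428 -0.0634459   0.168     ]
[0.01362954 0.02865689 3.45725757]
tip in tool [-0.00251872  0.00155764  0.06717386]
```

Tip is at scene (294,285), directly over the hole and almost upright (under 1° lean). The hole mouth is at wrist (236,327). I descend with about a 1.5 mm shift in +y.

Call:
{"api": "arm_command", "payload": {
  "plan": [
    [0.05,0,1,0,-1],
    [0,0.02,1,0,-1],
    [0,0.02,1,0,-1],
    [0,0.02,0.8,0,-1],
    [0,0,0.6,0,-1],
    [0,0,0,0,-1]
  ]
}}

```text
clock: 12.08
tool_pos: [0.5377, -0.062, 0.1899]
orientation: [-179.1, -1.5, 82.9]
force: [-0.2, -0.7, -0.7]
finger_gap: 0.29
gripper_force: 49.3
```

```bash
python3 go.py .5378 -.0612 .1475
python3 - <<'E'
from h import *
print(robot.get_state()['force'])
a=get_image('scene');b=get_image('side')
def crop(im,r,c): return cv2.resize(im[r:r+120,c:c+80],None,fx=5,fy=5,interpolation=cv2.INTER_CUBIC)
save(np.hstack([crop(a,220,245),crop(b,50,285)]),'c4')
E
```

```text
[ 0.5377 -0.062   0.1899] [-179.15   -1.52   82.91] cm: [-0.04  0.07  4.24]
[-0.22212994 -0.66601334 -0.738695  ]
```

View pics/c4.png

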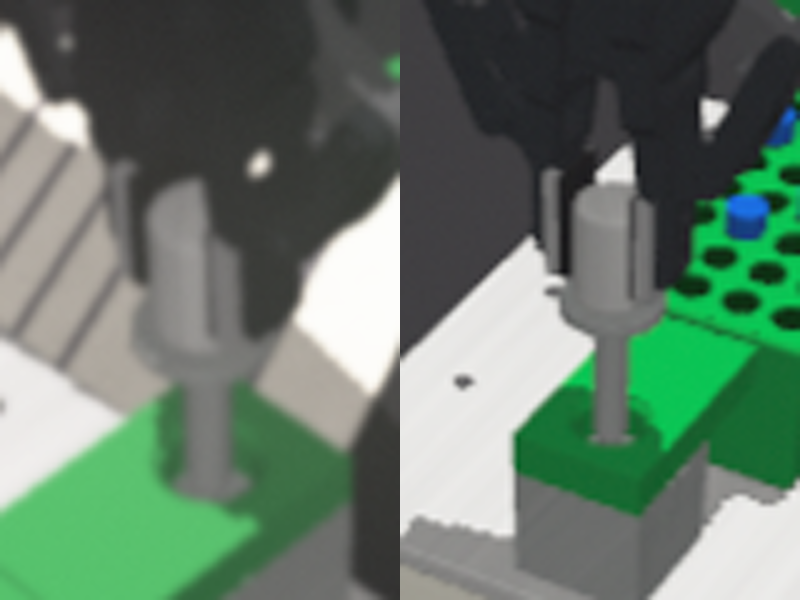

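The nose is inside the hole and well centred (scene (317,286), side (137,327)), with no contact force. I continue down.

Call:
{"api": "arm_command", "payload": {
  "plan": [
    [0,0.02,0.8,0,-1],
    [0,0.02,0.8,0,-1],
    [0,0.01,0.8,0,-1],
    [-0.02,0.01,0.8,0,-1],
    [-0.02,0,0.5,0,-1],
    [0,0,0.3,0,-1],
    [0,0,0,0,-1]
  ]
}}

```text
clock: 13.05
tool_pos: [0.538, -0.0614, 0.1504]
orientation: [-179.2, -1.5, 82.9]
force: [0.6, -0.0, -0.8]
finger_gap: 0.29
gripper_force: 49.3
```

Call:
{"api": "arm_command", "payload": {
  "plan": [
    [0,0,0.15,0,-1],
    [0,0,0.1,0,-1],
    [0,0,0,0,-1]
  ]
}}

```text
clock: 13.42
tool_pos: [0.5381, -0.0613, 0.148]
orientation: [-179.2, -1.5, 82.9]
force: [0.5, 0.8, -0.6]
finger_gap: 0.287
gripper_force: 49.3
```

Call:
{"api": "arm_command", "payload": {
  "plan": [
    [0,0,0.1,0,-1],
    [0,0,0,0,-0.2],
    [0,0,0,0,0],
    [0,0,0,0,0.2],
    [0,0,0,0,0.2],
    [0,0,0,0,0.2]
  ]
}}

```text
clock: 14.18
tool_pos: [0.5381, -0.0613, 0.1471]
orientation: [-179.2, -1.5, 82.9]
force: [-0.3, 0.1, 0.0]
finger_gap: 0.598
gripper_force: 0.0
```

Call:
{"api": "arm_command", "payload": {
  "plan": [
    [0,0,-1,0,0.2],
    [0,0,-1.5,0,0.2],
    [0,0,-2,0,0.2],
    [0,0,-2.5,0,0.2],
    [0,0,-3,0,0.2],
    [0,0,0,0,0.2],
    [0,0,0,0,0.2]
  ]
}}

```text
clock: 15.05
tool_pos: [0.5391, -0.0641, 0.2472]
orientation: [-179.2, -1.5, 82.9]
force: [0.4, -0.1, -1.9]
finger_gap: 0.601
gripper_force: 0.0
```

Run:
```python
from h import *
a=get_image('scene');b=get_image('side');s=robot.get_state();print(s['clock'],s['tool_pos'],s['finger_gap'],s['force'])
def crop(im,r,c): return cv2.resize(im[r:r+120,c:c+80],None,fx=5,fy=5,interpolation=cv2.INTER_CUBIC)
save(np.hstack([crop(a,220,245),crop(b,50,285)]),'c5')
```

```text
15.15 [ 0.53851296 -0.06397298  0.24611362] 0.5987749374180787 [-0.70571268  0.21371919  1.12577046]
```

View pics/c5.png

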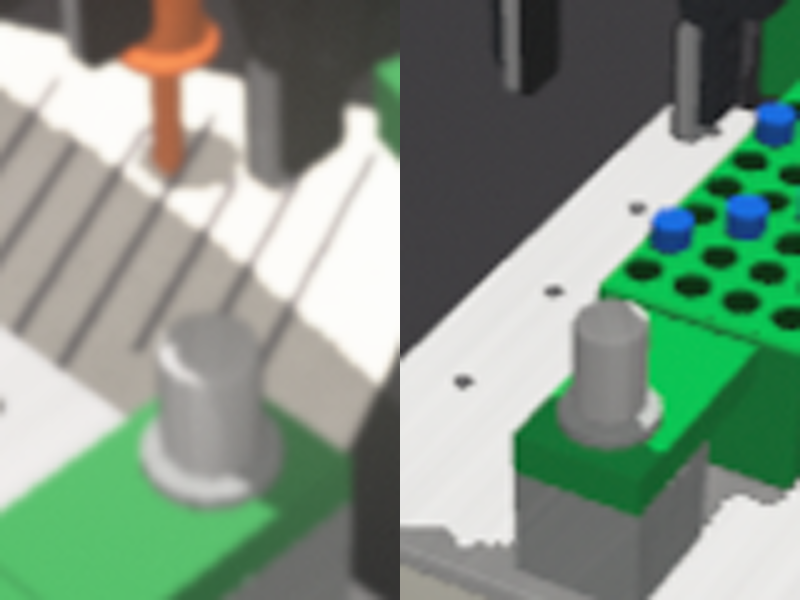

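The collar sits flat on the tab (scene (312,287), side (132,327)). The pin is upright and the gripper is clear, so I hand in.

```bash
python3 -c "
from station import robot;print(robot.hand_in())"
```

```text
the job is handed in; nothing more can be done
None
```

The long pin is fully home through the rack tab and lug with its collar on the tab, the gripper is clear, and the job is handed in (about 15 s used; no verdict was returned).

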